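# Change the batch in the pan polisher

### The job

The vibratory polisher has finished a batch: flip its switch fully off, then clear every round pendant out of the pan into the empty black tray, and only then load exactly four of the five silver bars into the pan, keeping the fifth in the wooden tray, and flip the switch fully on again. Lay all pieces down flat and side by side inside the pan or tray, none standing on end, on a rim or on another piece. Never touch a pendant or bar while the switch is on (if something needs putting right, switch off first), and leave the jar, the steel block and the carton where they stand.

Things in the scene. Friction and masses are not known exactly. Their poses are not given: they have to be found in the camera images.
- pan_floor (a point): centre of the felt floor of the polisher's pan, 80 mm above the bench. The polisher is a grey, 170 mm square, spring-mounted machine fixed to the bench; its shallow square steel pan is lined with blue felt, 160 x 160 mm inside (x and y along its sides), with a rim only 4 mm high and 4 mm thick (rim top 84 mm above the bench)
- switch (a joint): the polisher's switch: a black flip lever on a grey box on the bench beyond the polisher. Seen from the robot the lever flips left-right: 0 = fully OFF, leaning to the robot's right; 1.2 rad = fully ON, leaning to the robot's left; it leans 0.6 rad from upright at either stop, and stays where it is left (light friction, about 2 N at the tip)
- switch_tip (a point): free end of the switch lever, 60 mm from its pivot; lever 10 mm thick in the flipping direction, 20 mm wide
- switch_pivot (a point): on the lever's pivot axis, 35 mm above the bench, over the centre of the switch box (75 mm along x, the flipping direction, by 60 mm along y, 30 mm high). At 0 the lever leans to this point's -x, at 1.2 to its +x; y is the pivot axis
- bar_tray_floor (a point): centre of the floor, 4 mm above the bench, of the fixed light-wood tray that holds the five silver bars: inside 124 mm (x) by 170 mm (y), 4 mm wall, rim 5 mm above the floor
- pendant_tray_floor (a point): centre of the floor, 4 mm above the bench, of the fixed empty black plastic tray for the polished pendants: inside 124 mm (x) by 170 mm (y), 4 mm wall, rim 5 mm above the floor
- bar1: rough silver bar (one of five alike), 44 x 16 x 12 mm along x, y, z, 75 g; origin at its centre
- bar2: rough silver bar (one of five alike), 44 x 16 x 12 mm along x, y, z, 75 g; origin at its centre
- bar3: rough silver bar (one of five alike), 44 x 16 x 12 mm along x, y, z, 75 g; origin at its centre
- bar4: rough silver bar (one of five alike), 44 x 16 x 12 mm along x, y, z, 75 g; origin at its centre
- bar5: rough silver bar (one of five alike), 44 x 16 x 12 mm along x, y, z, 75 g; origin at its centre
- pendant1: polished round silver pendant, 32 mm across and 12 mm thick, axis z, 85 g; origin at its centre. Two to four of them are in the pan at the start; those not there read None
- pendant2: polished round silver pendant, 32 mm across and 12 mm thick, axis z, 85 g; origin at its centre. Two to four of them are in the pan at the start; those not there read None
- pendant3: polished round silver pendant, 32 mm across and 12 mm thick, axis z, 85 g; origin at its centre. Two to four of them are in the pan at the start; those not there read None
- pendant4: polished round silver pendant, 32 mm across and 12 mm thick, axis z, 85 g; origin at its centre. Two to four of them are in the pan at the start; those not there read None
- jar: bystander: closed glass jar, 60 mm across, 75 mm high; origin under its centre
- ball_block: bystander: round steel engraver's block, 92 mm across, 80 mm high, 1.6 kg; origin under its centre
- compound_block: bystander: carton of polishing compound, 35 x 85 x 30 mm; origin under its centre

How it is judged:
On the way, in this order (a step that is already met when the one before it is completed fails the run):
1. the switch is fully off (value of joint switch below 0.15 rad), for 0.2 s.
2. with the switch off, every pendant lies in the black tray and no bar is in the pan yet (value of joint switch below 0.15 rad and x of pendant1 in the frame of pendant_tray_floor between -0.055 and 0.055 m and y of pendant1 in the frame of pendant_tray_floor between -0.078 and 0.078 m and z of each of pendant1, pendant2, pendant3, pendant4 in the frame of pendant_tray_floor below 0.0105 m and x of pendant2 in the frame of pendant_tray_floor between -0.055 and 0.055 m and y of pendant2 in the frame of pendant_tray_floor between -0.078 and 0.078 m and x of pendant3 in the frame of pendant_tray_floor between -0.055 and 0.055 m and y of pendant3 in the frame of pendant_tray_floor between -0.078 and 0.078 m and x of pendant4 in the frame of pendant_tray_floor between -0.055 and 0.055 m and y of pendant4 in the frame of pendant_tray_floor between -0.078 and 0.078 m and horizontal distance between each of bar1, bar2, bar3, bar4, bar5 and pan_floor above 0.11 m), for 0.2 s.
3. with the switch off, exactly four bars lie in the pan, the fifth outside it (value of joint switch below 0.15 rad and ((horizontal distance between bar1 and pan_floor above 0.11 m and horizontal distance between each of bar2, bar3, bar4, bar5 and pan_floor below 0.11 m) or (horizontal distance between each of bar1, bar3, bar4, bar5 and pan_floor below 0.11 m and horizontal distance between bar2 and pan_floor above 0.11 m) or (horizontal distance between each of bar1, bar2, bar4, bar5 and pan_floor below 0.11 m and horizontal distance between bar3 and pan_floor above 0.11 m) or (horizontal distance between each of bar1, bar2, bar3, bar5 and pan_floor below 0.11 m and horizontal distance between bar4 and pan_floor above 0.11 m) or (horizontal distance between each of bar1, bar2, bar3, bar4 and pan_floor below 0.11 m and horizontal distance between bar5 and pan_floor above 0.11 m)) and height (world z) of each of bar1, bar2, bar3, bar4, bar5 below 0.0905 m), for 0.2 s.
4. the switch is fully on again (value of joint switch above 1.05 rad), for 0.2 s.
At the end, for the whole second after the job is handed in: switch within 0.15 rad of its ON stop; every pendant present in the black tray; exactly four bars in the pan, the fifth in the wooden tray; each piece's centre inside its pan or tray and less than 10.5 mm above its floor (flat, not stacked, not on a rim); all at rest (value of joint switch above 1.05 rad and x of pendant1 in the frame of pendant_tray_floor between -0.055 and 0.055 m and y of pendant1 in the frame of pendant_tray_floor between -0.078 and 0.078 m and z of each of pendant1, pendant2, pendant3, pendant4 in the frame of pendant_tray_floor below 0.0105 m and x of pendant2 in the frame of pendant_tray_floor between -0.055 and 0.055 m and y of pendant2 in the frame of pendant_tray_floor between -0.078 and 0.078 m and x of pendant3 in the frame of pendant_tray_floor between -0.055 and 0.055 m and y of pendant3 in the frame of pendant_tray_floor between -0.078 and 0.078 m and x of pendant4 in the frame of pendant_tray_floor between -0.055 and 0.055 m and y of pendant4 in the frame of pendant_tray_floor between -0.078 and 0.078 m and ((x of bar1 in the frame of pan_floor between -0.075 and 0.075 m and y of bar1 in the frame of pan_floor between -0.075 and 0.075 m and z of bar1 in the frame of pan_floor below 0.0105 m) or (x of bar1 in the frame of bar_tray_floor between -0.058 and 0.058 m and y of bar1 in the frame of bar_tray_floor between -0.081 and 0.081 m and z of bar1 in the frame of bar_tray_floor below 0.0105 m)) and ((x of bar2 in the frame of pan_floor between -0.075 and 0.075 m and y of bar2 in the frame of pan_floor between -0.075 and 0.075 m and z of bar2 in the frame of pan_floor below 0.0105 m) or (x of bar2 in the frame of bar_tray_floor between -0.058 and 0.058 m and y of bar2 in the frame of bar_tray_floor between -0.081 and 0.081 m and z of bar2 in the frame of bar_tray_floor below 0.0105 m)) and ((x of bar3 in the frame of pan_floor between -0.075 and 0.075 m and y of bar3 in the frame of pan_floor between -0.075 and 0.075 m and z of bar3 in the frame of pan_floor below 0.0105 m) or (x of bar3 in the frame of bar_tray_floor between -0.058 and 0.058 m and y of bar3 in the frame of bar_tray_floor between -0.081 and 0.081 m and z of bar3 in the frame of bar_tray_floor below 0.0105 m)) and ((x of bar4 in the frame of pan_floor between -0.075 and 0.075 m and y of bar4 in the frame of pan_floor between -0.075 and 0.075 m and z of bar4 in the frame of pan_floor below 0.0105 m) or (x of bar4 in the frame of bar_tray_floor between -0.058 and 0.058 m and y of bar4 in the frame of bar_tray_floor between -0.081 and 0.081 m and z of bar4 in the frame of bar_tray_floor below 0.0105 m)) and ((x of bar5 in the frame of pan_floor between -0.075 and 0.075 m and y of bar5 in the frame of pan_floor between -0.075 and 0.075 m and z of bar5 in the frame of pan_floor below 0.0105 m) or (x of bar5 in the frame of bar_tray_floor between -0.058 and 0.058 m and y of bar5 in the frame of bar_tray_floor between -0.081 and 0.081 m and z of bar5 in the frame of bar_tray_floor below 0.0105 m)) and ((horizontal distance between bar1 and pan_floor above 0.11 m and horizontal distance between each of bar2, bar3, bar4, bar5 and pan_floor below 0.11 m) or (horizontal distance between each of bar1, bar3, bar4, bar5 and pan_floor below 0.11 m and horizontal distance between bar2 and pan_floor above 0.11 m) or (horizontal distance between each of bar1, bar2, bar4, bar5 and pan_floor below 0.11 m and horizontal distance between bar3 and pan_floor above 0.11 m) or (horizontal distance between each of bar1, bar2, bar3, bar5 and pan_floor below 0.11 m and horizontal distance between bar4 and pan_floor above 0.11 m) or (horizontal distance between each of bar1, bar2, bar3, bar4 and pan_floor below 0.11 m and horizontal distance between bar5 and pan_floor above 0.11 m)) and linear speed of each of bar1, bar2, bar3, bar4, bar5, pendant1, pendant2, pendant3, pendant4 below 0.03 m/s); the robot touches nothing.
It fails at once if a pendant or bar is touched by the fingers while the switch is on (over 0.6 rad) (value of joint switch above 0.6 rad and (contact force between the fingers and bar1 above 0.5 N or contact force between the fingers and bar2 above 0.5 N or contact force between the fingers and bar3 above 0.5 N or contact force between the fingers and bar4 above 0.5 N or contact force between the fingers and bar5 above 0.5 N or contact force between the fingers and pendant1 above 0.5 N or contact force between the fingers and pendant2 above 0.5 N or contact force between the fingers and pendant3 above 0.5 N or contact force between the fingers and pendant4 above 0.5 N)).
It fails at once if a bystander (jar, steel block, carton) is moved over 30 mm or tipped (distance of any of jar, ball_block, compound_block from where it was at the start of the episode above 0.03 m or angle between any of jar, ball_block, compound_block's own z axis and vertical above 0.4 rad).
Of pendant1, pendant2, pendant3, pendant4 only 2 to 4 are there at a start; the rules pass over those that are not, and their reading is None.
At some moment in a run one of bar1, bar2, bar3, bar4, bar5, pendant1, pendant2, pendant3, pendant4 may be knocked a few centimetres aside while the robot is not near it.
Once in a run the grip may slacken for a moment while it holds something.
It also fails if it takes over 210 s, if anything falls off the work surface, if the arm or the gripper's body presses on something with over 40 N, if the wrist force passes 120 N, or if a joint passes its speed limit or range.

### The arm

A 6-joint arm with a two-finger parallel gripper is mounted at the origin on the work surface. World frame = base frame: x ahead of the robot, y to its left, z up, the work surface at z = 0. Lengths are in m, angles in rad, forces in N, time in s.
With the tool pointing down it reaches from about 0.3 to 1 m from the base axis. Payload 5.1 kg.
Tool frame: the origin (TCP) lies midway between the tips of the shut fingers; the grasp point (between the pads) lies 19 mm behind it; z points along the fingers, y is the line along which they close (so a half turn about z gives the same grasp; the last joint's range is limited). The gripper opens to 95 mm and grips with 3 to 60 N. Pads are 20 mm wide; open, the fingers measure 119 mm over their backs; the gripper's body (75 mm by 180 mm) begins 59 mm behind the grasp point.
Start: joints at [1.189, 0.124, 1.65, -0, 1.367, -0.083], TCP at [0.191, 0.621, 0.215] pointing down, gripper open.
Joint ranges: [-2.61, 2.61], [-1.02, 2.33], [0.03, 2.71], [-1.35, 4.49], [0.32, 2.68], [-2.91, 2.91]. Speed limits (rad/s): [2.57, 2.57, 3.14, 3.14, 3.14, 3.14].

### API

Orientations are given as a unit quaternion [x, y, z, w].
In Python, from rig import bot, optics, finder gives the robot as it stands.
- The arm moves only by the tool move_arm, never from a script. Its argument "targets" is a list of rows, each a list of 7 numbers: the shift along the tool's x, y, z in m, then the turn, a rotation vector about the tool's x, y, z in rad, then the closure, from 0 (fully open) to 1 (shut). In form: [[dx, dy, dz, wx, wy, wz, claw], ...]. A call has exactly 8 rows; each row is the pose to reach, as a shift and turn from the pose commanded when the call began, along the tool's axes at that moment; what a row does not reach only later rows make up. A row lasts 1/8 s, in which the tool goes at most 62.5 mm and 10.7 degrees, less where a joint would pass 70% of its speed; a pose out of reach is approached as far as the arm can. A call with a gripper value outside its range is refused whole. The fingers move at their own pace and stop on an object; "squeeze" is the grip in N (left out, the last holds). Time passes only in rows, so rows that repeat a pose let the fingers close, or fill a call up. It gives the time, the measured TCP pose, the force, the opening and the grip force at its end, in the units of the state.
- bot.observe(): the state, without advancing time (a new reading comes with each control period).
- optics.snapshot(name): name is "scene" or "top" or "wrist"; returns the picture (480x640x3 uint8, blue, green, red); there is no depth.
- optics.camera_model(name): a dict with "fx", "fy", "cx", "cy" (pixels), "world_from_camera" (4x4, takes a point from camera to world coordinates). Camera axes: x right, y down, z forward; pixel columns grow to the right and rows downward; lengths in m; the calibration is good to about 2 mm. A picture is of the moment at which its call begins: read the wrist's pose just before it. camera_model takes no time and is no camera call; for the wrist camera it gives the pose at the moment of the call.
- bot.hand_in(): hands the job in; it is judged then, once.
Trained networks look in the newest picture that a camera, given by its name, has taken for a name from the list of things; names that differ only in an ending like _2 or _b are one class to them, and where a whole thing is asked for, a point or a joint stands for the part that bears it (a point fixed in the world has none). Each returns a list of dicts, best first, with "score" (0 to 1); they miss things now and then, are a little off and sometimes report something else, mostly with a low value. They report only what shows in the picture. A call takes as long as a camera call.
- finder.find_in(name, camera): "location" ([x, y, z] in m, in the coordinates of the camera as it stood for that picture, good to about 4 mm: the middle of the surface that is visible of it).
- finder.landmark_of(name, camera): "location" ([x, y, z] in m, in the coordinates of the camera as it stood for that picture, good to about 4 mm: a listed point, or the origin of a listed thing).
The state is a dict: "t": time; "q": joint angles; "joint_velocities": joint speeds; "joint_torque": joint torques, N m; "ee_pos": TCP position; "orientation": TCP orientation; "force": force on the tool from outside, world axes, zero at the start; "torque": the same for the moment, N m; "finger_gap": finger opening in m; "grip_force": force on a finger pad.
Only numpy, scipy, OpenCV 4.12 (cv2) and the standard library are available. Lean on these libraries where they do the work, as an engineer would, in place of code of your own. Each camera call takes 0.05 s, during which the arm holds its last target. There are 200 camera calls.

## Working session

There is one attempt and no reset: what is moved stays moved. The work goes in short steps, Python scripts to look and compute and a tool call to move; the robot and the scene stay as the last step left them, time stands still between calls to the robot, and variables do not carry over. Pictures are saved under pics/ and viewed, at most 14 in all, crops included, and the job is handed in when it is done.

Besides the shell and the picture viewer there is one more tool, called as name(argument=value, ...), one argument or row to a line, values as JSON. move_arm: Moves the arm, as the interface text tells. Its arguments: {"type":"object","properties":{"targets":{"type":"array"},"squeeze":{"type":"number"}},"required":["targets"]}

```bash
ls; mkdir -p pics
cat > h.py <<'E'
import numpy as np, cv2
from scipy.spatial.transform import Rotation as R
from rig import bot, optics, finder
def W(cam,p):
    T=optics.camera_model(cam)["world_from_camera"]; return (np.array(T)@np.r_[p,1])[:3]
def pix(cam,u,v,z):
    m=optics.camera_model(cam);T=np.array(m["world_from_camera"])
    d=T[:3,:3]@np.array([(u-m["cx"])/m["fx"],(v-m["cy"])/m["fy"],1]);return T[:3,3]+d*(z-T[2,3])/d[2]
def proj(cam,p):
    m=optics.camera_model(cam);q=np.linalg.inv(m["world_from_camera"])@np.r_[p,1]
    return np.array([m["fx"]*q[0]/q[2]+m["cx"],m["fy"]*q[1]/q[2]+m["cy"]])
def snap(cam,fn=None):
    im=optics.snapshot(cam)
    if fn: cv2.imwrite("pics/"+fn,im)
    return im
def lm(n,cam,f="landmark_of"):
    return [(round(d["score"],2),W(cam,d["location"]).round(4).tolist()) for d in getattr(finder,f)(n,cam)]
def pose():
    s=bot.observe();r=R.from_quat(s["orientation"]);return s,np.array(s["ee_pos"]),r
def rel(p,yaw=None):
    "shift in tool axes to world p; for tool down"
    s,e,r=pose();return r.inv().apply(np.array(p)-e).round(4)
E
python3 - <<'E'
from h import *
snap("top","top0.png")
for n in ["pan_floor","switch_tip","switch_pivot","bar_tray_floor","pendant_tray_floor","bar1","pendant1","jar","ball_block","compound_block"]:
    print(n,lm(n,"top"))
snap("scene","scene0.png")
for n in ["pan_floor","switch_tip","switch_pivot","bar1","pendant1"]: print(n,lm(n,"scene"))
s,e,r=pose();print(s["t"],e,r.as_matrix().round(3),s["finger_gap"])
E
```

```text
pics
pan_floor [(0.94, [0.5066, 0.0126, 0.0812])]
switch_tip [(0.55, [0.6873, -0.0572, 0.0873])]
switch_pivot [(0.66, [0.6839, -0.0905, 0.0364])]
bar_tray_floor [(0.77, [0.4664, 0.2653, 0.0066])]
pendant_tray_floor [(0.88, [0.4951, -0.2883, 0.0069])]
bar1 [(0.79, [0.446, 0.2066, 0.0109]), (0.67, [0.493, 0.2757, 0.0114]), (0.58, [0.5004, 0.2304, 0.0104]), (0.52, [0.4323, 0.3063, 0.0074]), (0.45, [0.4433, 0.2635, 0.0121])]
pendant1 [(0.68, [0.5461, -0.0309, 0.0896]), (0.65, [0.4424, 0.2075, 0.0087]), (0.58, [0.4702, -0.0197, 0.0851]), (0.58, [0.4791, 0.0455, 0.0872]), (0.39, [0.6867, -0.3516, 0.0016]), (0.22, [0.4894, 0.277, 0.0096])]
jar [(0.63, [0.6713, 0.3368, 0.0038])]
ball_block [(0.67, [0.687, -0.3504, 0.0015]), (0.38, [0.6854, -0.0584, 0.0866])]
compound_block [(0.65, [0.6161, -0.3428, 0.0013])]
pan_floor [(0.81, [0.5095, 0.0153, 0.0832])]
switch_tip [(0.69, [0.6899, -0.0601, 0.0841]), (0.6, [0.5073, 0.2314, 0.01])]
switch_pivot [(0.87, [0.6798, -0.0895, 0.0357])]
bar1 [(0.58, [0.4306, 0.26, 0.0099]), (0.51, [0.4423, 0.2138, 0.0117]), (0.47, [0.5064, 0.2302, 0.0114]), (0.46, [0.4919, 0.2799, 0.009]), (0.44, [0.4318, 0.3111, 0.0087]), (0.24, [0.5442, -0.029, 0.085])]
pendant1 [(0.62, [0.4678, -0.0212, 0.0874]), (0.55, [0.4797, 0.053, 0.0854]), (0.49, [0.4462, 0.2129, 0.012]), (0.42, [0.5431, -0.0304, 0.0875])]
0.85 [0.19138108 0.62118898 0.21471497] [[-0.956  0.294  0.   ]
 [ 0.294  0.956  0.   ]
 [-0.     0.    -1.   ]] 0.09516750425076964
```

View pics/top0.png

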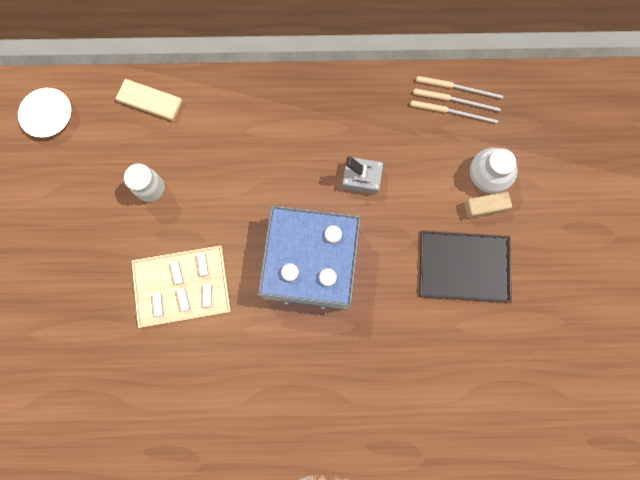

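View pics/scene0.png

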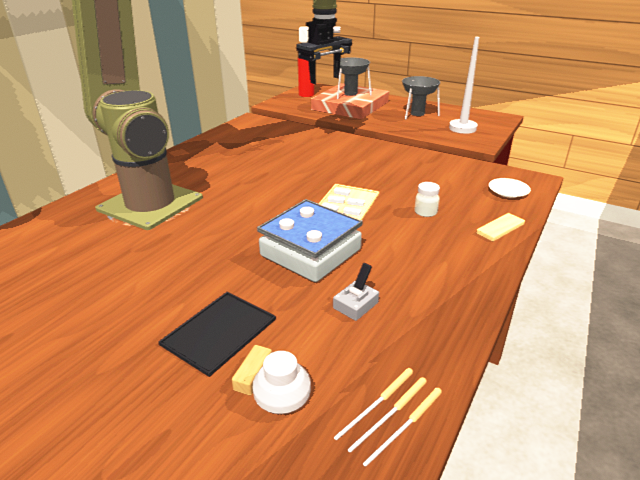

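The top view shows three pendants on the blue pan (333,234), (290,272) and (328,277). The five bars are in the wooden tray around (180,285). The switch at (363,175) leans left, so it is ON. The black tray at (465,267) is empty. The scene view agrees.

```bash
cat > seg.py <<'E'
from h import *
def rects(im,lo,hi,cam,z,amin):
    hsv=cv2.cvtColor(im,cv2.COLOR_BGR2HSV);m=cv2.inRange(hsv,np.array(lo),np.array(hi))
    m=cv2.morphologyEx(m,cv2.MORPH_OPEN,np.ones((2,2)))
    out=[]
    for c in cv2.findContours(m,cv2.RETR_EXTERNAL,cv2.CHAIN_APPROX_NONE)[0]:
        if cv2.contourArea(c)<amin: continue
        b=np.array([pix(cam,u,v,z)[:2] for u,v in cv2.boxPoints(cv2.minAreaRect(c))])
        a=b[1]-b[0];c2=b[2]-b[1]
        l=a if np.linalg.norm(a)>np.linalg.norm(c2) else c2
        out.append((b.mean(0).round(4).tolist(),round(float(np.linalg.norm(a)),3),round(float(np.linalg.norm(c2)),3),"longaxis deg",round(float(np.degrees(np.arctan2(l[1],l[0])))%180,1)))
    return out
E
python3 - <<'E'
from seg import *
im=cv2.imread("pics/top0.png")
print("blue",rects(im,(100,80,60),(125,255,255),"top",.08,500))
print("black",rects(im[:, :],(0,0,0),(180,120,60),"top",.005,300))
print("wood",rects(im,(15,60,170),(32,255,255),"top",.008,1500))
print("white",rects(im,(0,0,200),(180,40,255),"top",.012,30))
sub=im[140:210,330:400];cv2.imwrite("pics/sw.png",cv2.resize(sub,None,fx=8,fy=8,interpolation=cv2.INTER_CUBIC))
E
```

```text
blue [([0.5079, 0.011], 0.155, 0.158, 'longaxis deg', 82.0)]
black []
wood []
white [([0.4218, 0.3304], 0.023, 0.026, 'longaxis deg', 10.8), ([0.4272, 0.2824], 0.021, 0.029, 'longaxis deg', 2.2), ([0.4374, 0.2355], 0.02, 0.024, 'longaxis deg', 15.5), ([0.4286, 0.3158], 0.036, 0.047, 'longaxis deg', 11.9), ([0.4485, 0.1896], 0.015, 0.014, 'longaxis deg', 88.9), ([0.4361, 0.2725], 0.044, 0.048, 'longaxis deg', 15.8), ([0.4442, 0.2137], 0.017, 0.042, 'longaxis deg', 1.4), ([0.483, 0.3186], 0.065, 0.018, 'longaxis deg', 99.5), ([0.4759, -0.0211], 0.033, 0.033, 'longaxis deg', 134.1), ([0.487, 0.053], 0.033, 0.034, 'longaxis deg', 44.0), ([0.5007, 0.3224], 0.06, 0.016, 'longaxis deg', 89.0), ([0.4934, 0.2589], 0.048, 0.045, 'longaxis deg', 102.3), ([0.5075, 0.1994], 0.021, 0.031, 'longaxis deg', 10.5), ([0.5078, 0.211], 0.044, 0.046, 'longaxis deg', 10.5), ([0.5624, -0.0338], 0.032, 0.032, 'longaxis deg', 178.5), ([0.6853, 0.3527], 0.056, 0.071, 'longaxis deg', 78.0), ([0.6834, -0.1204], 0.055, 0.024, 'longaxis deg', 170.1), ([0.6969, -0.1013], 0.027, 0.039, 'longaxis deg', 177.8), ([0.6927, -0.3746], 0.074, 0.086, 'longaxis deg', 174.5), ([0.8094, -0.3313], 0.005, 0.105, 'longaxis deg', 74.6), ([0.8362, -0.3386], 0.005, 0.103, 'longaxis deg', 74.5), ([0.8305, 0.5609], 0.109, 0.108, 'longaxis deg', 89.1), ([0.8648, -0.3473], 0.005, 0.104, 'longaxis deg', 74.6), ([0.8719, 0.3677], 0.012, 0.077, 'longaxis deg', 64.0)]
```

View pics/sw.png

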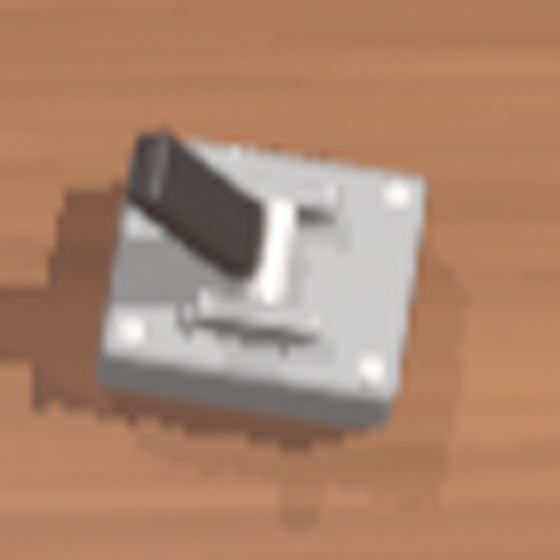

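Crop: the switch box corners are at FL (103,355), FR (388,400) and BR (425,180). Its long axis is about 9° off world y, and the lever leans left.

Run:
```python
from seg import *
f=lambda a,b:pix("top",330+a/8,140+b/8,.03)[:2]
a,b,c=f(103,355),f(388,400),f(425,180)
piv=(a+c)/2;d=(a-b)/np.linalg.norm(a-b)
print(piv,d,np.linalg.norm(a-b),np.linalg.norm(b-c),np.degrees(np.arctan2(d[1],d[0])))
s,e,r=pose();print(np.degrees(np.arctan2(r.as_matrix()[1,1],r.as_matrix()[0,1])))
print(rel(np.r_[piv+.072*d,.215]))
```

```text
[ 0.68143971 -0.09430217] [0.17921012 0.98381082] 0.07162370010073997 0.058508447866846516 79.6762452188716
72.88112004122611
[-6.704e-01 -4.680e-01 -3.000e-04]
```

move_arm(
  targets=[
    [-0.051,-0.036,0,0,0,-0.12,1],
    [-0.102,-0.071,0,0,0,-0.12,1],
    [-0.153,-0.107,0,0,0,-0.12,1],
    [-0.204,-0.142,0,0,0,-0.12,1],
    [-0.255,-0.178,0,0,0,-0.12,1],
    [-0.306,-0.213,0,0,0,-0.12,1],
    [-0.357,-0.249,0,0,0,-0.12,1],
    [-0.408,-0.284,0,0,0,-0.12,1],
  ],
)

```text
t: 1.85
ee_pos: [0.4988, 0.2279, 0.2151]
orientation: [0.089, 0.996, 0.0, 0.0]
force: [0.9, 0.3, -0.0]
finger_gap: 0.0203
grip_force: 0.0
```

```bash
python3 -c "
from h import *
s,e,r=pose();print(s['t'],e,r.as_matrix().round(3)); print(rel([.695,-.021,.215]))"
```

```text
1.85 [0.49875147 0.22792031 0.21506481] [[-0.984  0.178  0.001]
 [ 0.178  0.984  0.   ]
 [-0.001  0.001 -1.   ]]
[-2.374e-01 -2.100e-01  1.000e-04]
```

move_arm(
  targets=[
    [-0.046,-0.04,0,0,0,0,1],
    [-0.092,-0.081,0,0,0,0,1],
    [-0.138,-0.122,0,0,0,0,1],
    [-0.184,-0.162,0,0,0,0,1],
    [-0.237,-0.209,0,0,0,0,1],
    [-0.237,-0.209,0.05,0,0,0,1],
    [-0.237,-0.209,0.1,0,0,0,1],
    [-0.237,-0.209,0.155,0,0,0,1],
  ],
)

```text
t: 2.85
ee_pos: [0.6944, -0.0187, 0.0588]
orientation: [0.09, 0.996, -0.0, 0.001]
force: [0.4, -0.0, 0.0]
finger_gap: 0.0006
grip_force: 0.0
```

```bash
python3 -c "
from h import *
s,e,r=pose();print(s['t'],e,r.as_matrix().round(3)); print(rel([.682,-.0915,.06]))"
```

```text
2.85 [ 0.69437061 -0.0186664   0.05876204] [[-0.984  0.178  0.002]
 [ 0.178  0.984 -0.   ]
 [-0.002  0.    -1.   ]]
[-0.0008 -0.0739 -0.0012]
```

move_arm(
  targets=[
    [0,-0.012,0,0,0,0,1],
    [0,-0.024,0,0,0,0,1],
    [0,-0.036,0,0,0,0,1],
    [0,-0.048,0,0,0,0,1],
    [0,-0.057,0,0,0,0,1],
    [0,-0.064,0,0,0,0,1],
    [0,-0.07,0,0,0,0,1],
    [0,-0.07,0,0,0,0,1],
  ],
)

```text
t: 3.85
ee_pos: [0.6808, -0.0877, 0.0592]
orientation: [0.089, 0.996, -0.0, -0.001]
force: [0.4, -0.4, -0.2]
finger_gap: 0.0
grip_force: 0.0
```

```bash
python3 -c "
from h import *
s,e,r=pose();print(s['t'],e,s['force'])
snap('top','top1.png');print(lm('switch_tip','top'))
snap('scene');print(lm('switch_tip','scene'))
im=cv2.imread('pics/top1.png')[140:210,330:400];cv2.imwrite('pics/sw1.png',cv2.resize(im,None,fx=6,fy=6))"
```

```text
3.85 [ 0.68078515 -0.08768514  0.05915491] [ 0.38003686 -0.35844891 -0.1924771 ]
[(0.15, [0.4365, 0.262, 0.0121])]
[(0.62, [0.6827, -0.1081, 0.0931])]
```

move_arm(
  targets=[
    [0,-0.002,0,0,0,0,1],
    [0,-0.004,0,0,0,0,1],
    [0,-0.006,0,0,0,0,1],
    [0,-0.008,0,0,0,0,1],
    [0,-0.008,0,0,0,0,1],
    [0,-0.008,0,0,0,0,1],
    [0,-0.008,0,0,0,0,1],
    [0,-0.008,0,0,0,0,1],
  ],
)

```text
t: 5.05
ee_pos: [0.6799, -0.0951, 0.0598]
orientation: [0.089, 0.996, -0.0, 0.0]
force: [-0.4, 1.7, 0.8]
finger_gap: 0.0001
grip_force: 0.8
```

```bash
python3 -c "
from h import *
s,e,r=pose();print(s['t'],e,s['force'])
snap('scene');print(lm('switch_tip','scene'))"
```

```text
5.05 [ 0.679852   -0.0950897   0.05975852] [-0.41827249  1.74303152  0.84960609]
[(0.61, [0.6766, -0.1196, 0.0881])]
```

move_arm(
  targets=[
    [0,-0.001,0,0,0,0,1],
    [0,-0.002,0,0,0,0,1],
    [0,-0.003,0,0,0,0,1],
    [0,-0.004,0,0,0,0,1],
    [0,-0.005,0,0,0,0,1],
    [0,-0.005,0,0,0,0,1],
    [0,-0.005,0,0,0,0,1],
    [0,-0.005,0,0,0,0,1],
  ],
)

```text
t: 6.15
ee_pos: [0.6793, -0.0985, 0.0597]
orientation: [0.089, 0.996, 0.001, 0.0]
force: [1.4, 6.4, -0.3]
finger_gap: 0.0006
grip_force: 2.8
```

```bash
python3 -c "
from h import *
s,e,r=pose();print(s['t'],e,s['force'])
snap('scene');print(lm('switch_tip','scene'))"
```

```text
6.15 [ 0.67933571 -0.09854602  0.05974786] [ 1.40152236  6.38455155 -0.34107669]
[(0.7, [0.6785, -0.1289, 0.0833])]
```

move_arm(
  targets=[
    [0,-0.001,0,0,0,0,1],
    [0,-0.002,0,0,0,0,1],
    [0,-0.003,0,0,0,0,1],
    [0,-0.003,0,0,0,0,1],
    [0,-0.003,0,0,0,0,1],
    [0,0.01,0,0,0,0,1],
    [0,0.01,-0.06,0,0,0,1],
    [0,0.01,-0.12,0,0,0,1],
  ],
)

```text
t: 7.25
ee_pos: [0.68, -0.0906, 0.18]
orientation: [0.089, 0.996, -0.001, -0.001]
force: [0.8, -0.8, -0.4]
finger_gap: 0.0003
grip_force: 0.0
```

```bash
python3 -c "
from h import *
s,e,r=pose();print(s['t'],e,s['force'])
snap('scene');print(lm('switch_tip','scene'))
im=snap('top')[140:210,330:400];cv2.imwrite('pics/sw2.png',cv2.resize(im,None,fx=6,fy=6))
im=optics.snapshot('scene')[230:330,310:410];cv2.imwrite('pics/sw3.png',cv2.resize(im,None,fx=5,fy=5))"
```

```text
7.25 [ 0.68003693 -0.09064341  0.17998934] [ 0.81035561 -0.83059718 -0.36196627]
[(0.16, [0.4767, 0.0536, 0.0863])]
```

View pics/sw3.png

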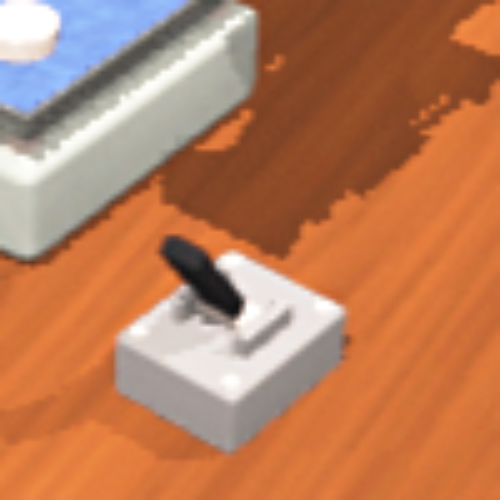

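Crop: the lever now leans the other way, with its tip at about scene (344,278). I'll compare that with the projected angle.

Run:
```python
from h import *
d=np.array([.179,.984,0]);p=np.array([.6815,-.0915,.035])
for a in (0,.1,.2,.3,.4):
    t=a-.6;print(a,proj("scene",p+.06*(np.sin(t)*d+np.cos(t)*np.array([0,0,1]))).round(1))
print("pivot",proj("scene",p).round(1))
# pieces
for c in ("top","scene"):
    im=snap(c)
    print(c,lm("pendant1",c),lm("switch_tip",c),lm("switch_pivot",c))
print(rel([.44,.01,.30]))
```

```text
0 [346.  279.2]
0.1 [347.7 276.6]
0.2 [349.5 274.2]
0.3 [351.4 272. ]
0.4 [353.3 269.9]
pivot [356.1 291.2]
top [(0.42, [0.4775, 0.0457, 0.0892]), (0.16, [0.4468, 0.2051, 0.0091])] [] []
scene [(0.71, [0.4781, 0.0536, 0.0828]), (0.6, [0.5442, -0.0304, 0.087]), (0.43, [0.4665, -0.0195, 0.0855])] [(0.62, [0.6758, -0.1256, 0.0835])] [(0.88, [0.6828, -0.093, 0.0386])]
[ 0.2544  0.0556 -0.1213]
```

move_arm(
  targets=[
    [0.05,0.01,-0.02,0,0,0,0.4],
    [0.1,0.02,-0.05,0,0,0,0.4],
    [0.15,0.035,-0.08,0,0,0,0.4],
    [0.2,0.05,-0.1,0,0,0,0.4],
    [0.225,0.057,-0.12,0,0,0,0.4],
    [0.225,0.057,-0.12,0,0,0,0.4],
    [0.225,0.057,-0.12,0,0,0,0.4],
    [0.225,0.057,-0.12,0,0,0,0.4],
  ],
)

```text
t: 8.85
ee_pos: [0.4697, 0.0057, 0.2981]
orientation: [0.09, 0.996, -0.0, -0.001]
force: [0.6, 0.2, -0.2]
finger_gap: 0.0567
grip_force: 0.0
```

Run:
```python
from h import *
s,e,r=pose();print(s['t'],e,s["finger_gap"])
T=np.array(optics.camera_model("wrist")["world_from_camera"]);print(r.inv().apply(T[:3,3]-e).round(3),T.round(2)[:3])
snap("wrist","w0.png")
print(lm("pan_floor","wrist"),lm("pendant1","wrist"))
```

```text
8.85 [0.46967347 0.00572816 0.29811628] 0.056654603723947275
[ 0.086  0.    -0.17 ] [[ 0.18  0.94  0.29  0.39]
 [ 0.98 -0.17 -0.05  0.02]
 [ 0.    0.3  -0.96  0.47]]
[(0.8, [0.5121, 0.0146, 0.0799]), (0.68, [0.4671, -0.0196, 0.0888])] [(0.91, [0.5493, -0.0246, 0.0904]), (0.73, [0.4757, 0.0524, 0.0899]), (0.6, [0.4679, -0.0161, 0.085]), (0.38, [0.4415, 0.2629, 0.0079])]
```

View pics/w0.png

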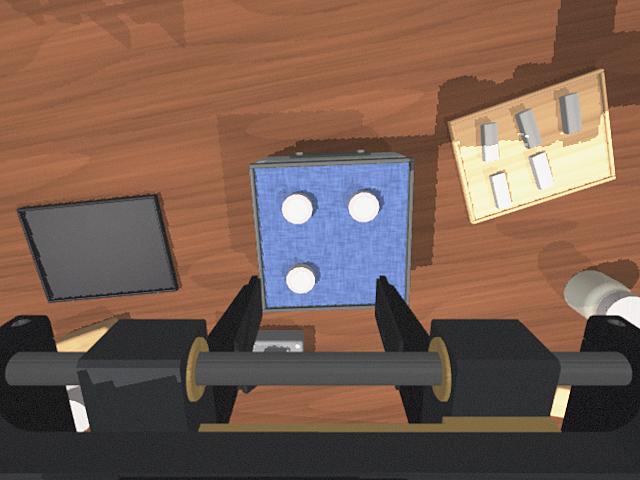

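Wrist view: the pendants are at (297,208), (363,207) and (300,280) in the pan, with the black tray at left and the bars at right, all flat and well apart.

```bash
cat >> seg.py <<'E'
def pend(im,cam,z,roi):
    u0,v0,u1,v1=roi
    h=cv2.cvtColor(im,cv2.COLOR_BGR2HSV)
    m=cv2.inRange(h,np.array((0,0,195)),np.array((180,60,255)));k=np.zeros_like(m);k[v0:v1,u0:u1]=m[v0:v1,u0:u1]
    o=[]
    for c in cv2.findContours(k,cv2.RETR_EXTERNAL,cv2.CHAIN_APPROX_NONE)[0]:
        if cv2.contourArea(c)>150:
            (u,v),rr=cv2.minEnclosingCircle(c);o.append(((round(u),round(v),round(rr,1)),pix(cam,u,v,z).round(4).tolist()))
    return o
E
python3 - <<'E'
from seg import *
im=cv2.imread("pics/w0.png")
for p in pend(im,"wrist",.092,(250,160,415,305)): print(p)
print("corners",[pix("wrist",u,v,.084)[:2].round(3).tolist() for u,v in((250,165),(412,159),(409,309),(264,310))])
print("tray",[pix("wrist",u,v,.009)[:2].round(3).tolist() for u,v in((20,210),(156,195),(178,290),(50,301))])
print("wood",[pix("wrist",u,v,.009)[:2].round(3).tolist() for u,v in((449,121),(603,71),(614,179),(472,222))])
E
```

```text
((300, 280, 14.6), [0.546, -0.0276, 0.092])
((296, 209, 15.5), [0.4673, -0.0158, 0.092])
((363, 207, 15.5), [0.4777, 0.0523, 0.092])
corners [[0.416, -0.054], [0.439, 0.109], [0.607, 0.087], [0.579, -0.076]]
tray [[0.424, -0.366], [0.436, -0.192], [0.566, -0.203], [0.551, -0.378]]
wood [[0.413, 0.173], [0.39, 0.349], [0.518, 0.368], [0.542, 0.193]]
```

move_arm(
  targets=[
    [-0.045,-0.01,0.04,0,0,0,0.4],
    [-0.081,-0.019,0.09,0,0,0,0.4],
    [-0.081,-0.019,0.15,0,0,0,0.4],
    [-0.081,-0.019,0.195,0,0,0,0.4],
    [-0.081,-0.019,0.213,0,0,0,0.4],
    [-0.081,-0.019,0.213,0,0,0,0.4],
    [-0.081,-0.019,0.213,0,0,0,0.9],
    [-0.081,-0.019,0.213,0,0,0,0.9],
  ],
  squeeze=30,
)

```text
t: 10.0
ee_pos: [0.5475, -0.0272, 0.0892]
orientation: [0.089, 0.996, -0.0, 0.002]
force: [-0.7, -0.4, -0.2]
finger_gap: 0.0426
grip_force: 0.0
```

move_arm(
  targets=[
    [0,0,0,0,0,0,0.9],
    [0,0,0,0,0,0,0.9],
    [0,0,-0.02,0,0,0,0.9],
    [0,0,-0.05,0,0,0,0.9],
    [0,0,-0.08,0,0,0,0.9],
    [0,0,-0.08,0,0,0,0.9],
    [0,0,-0.08,0,0,0,0.9],
    [0,0,-0.08,0,0,0,0.9],
  ],
)

```text
t: 11.0
ee_pos: [0.5447, -0.0268, 0.1647]
orientation: [0.089, 0.996, 0.0, -0.002]
force: [-0.4, 0.4, -1.5]
finger_gap: 0.0299
grip_force: 30.0
```

Run:
```python
from h import *
s,e,r=pose();print(s['t'],e,s["finger_gap"],s["grip_force"])
for p in([.457,-.334,.14],[.463,-.236,.14],[.529,-.288,.14]):print(rel(p))
```

```text
11.0 [ 0.5446621  -0.02682637  0.16474678] 0.029926469352396328 29.99971568584442
[ 0.0315 -0.3179  0.0249]
[ 0.0431 -0.2204  0.0249]
[-0.0311 -0.2598  0.0247]
```

move_arm(
  targets=[
    [0.005,-0.055,0,0,0,0,0.9],
    [0.01,-0.11,0,0,0,0,0.9],
    [0.015,-0.165,0,0,0,0,0.9],
    [0.02,-0.22,0,0,0,0,0.9],
    [0.026,-0.27,0.02,0,0,0,0.9],
    [0.031,-0.318,0.06,0,0,0,0.9],
    [0.031,-0.318,0.1,0,0,0,0.9],
    [0.031,-0.318,0.12,0,0,0,0.9],
  ],
)

```text
t: 12.0
ee_pos: [0.4564, -0.3332, 0.0427]
orientation: [0.09, 0.996, 0.002, -0.003]
force: [0.5, 0.5, -0.9]
finger_gap: 0.0304
grip_force: 30.0
```

Run:
```python
from h import *
s,e,r=pose();print(s['t'],e,s["finger_gap"],s["grip_force"])
snap("scene");print(lm("pendant1","scene"))
print(rel([.457,-.334,.0105]))
```

```text
12.0 [ 0.45644659 -0.33315533  0.04265497] 0.03035238067824729 29.99984085559845
[(0.73, [0.4553, -0.3339, 0.0406]), (0.64, [0.4762, 0.055, 0.0852]), (0.48, [0.4683, -0.021, 0.0849])]
[-0.0006 -0.0017  0.0327]
```

move_arm(
  targets=[
    [0,-0.001,0.015,0,0,0,0.9],
    [0,-0.001,0.027,0,0,0,0.9],
    [0,-0.001,0.032,0,0,0,0.9],
    [0,-0.001,0.033,0,0,0,0.9],
    [0,-0.001,0.033,0,0,0,0.45],
    [0,-0.001,0.033,0,0,0,0.45],
    [0,-0.001,0.033,0,0,0,0.45],
    [0,-0.001,-0.02,0,0,0,0.45],
  ],
)

```text
t: 13.1
ee_pos: [0.4555, -0.3328, 0.0625]
orientation: [0.089, 0.996, 0.003, -0.004]
force: [0.7, 0.5, 0.3]
finger_gap: 0.0521
grip_force: 0.0
```

Run:
```python
from h import *
s,e,r=pose();print(s['t'],e,s["finger_gap"],s["grip_force"],s["force"])
snap("scene");print(lm("pendant1","scene"))
print(rel([.4673,-.0165,.165]),rel([.4673,-.0165,.0853]))
```

```text
13.1 [ 0.45550051 -0.33277215  0.06253227] 0.05209227864751737 0.0 [0.67779361 0.54920844 0.33767037]
[(0.77, [0.4576, -0.3381, 0.0092]), (0.63, [0.4676, -0.0201, 0.0885]), (0.48, [0.4767, 0.0515, 0.0839]), (0.38, [0.4665, 0.2659, 0.003])]
[ 0.0511  0.3172 -0.0944] [ 0.0518  0.3176 -0.0147]
```

move_arm(
  targets=[
    [0.005,0.03,-0.05,0,0,0,0.42],
    [0.012,0.075,-0.085,0,0,0,0.42],
    [0.02,0.13,-0.095,0,0,0,0.42],
    [0.03,0.185,-0.095,0,0,0,0.42],
    [0.039,0.24,-0.095,0,0,0,0.42],
    [0.047,0.29,-0.095,0,0,0,0.42],
    [0.051,0.317,-0.095,0,0,0,0.42],
    [0.051,0.317,-0.095,0,0,0,0.42],
  ],
)

```text
t: 14.2
ee_pos: [0.4647, -0.013, 0.1617]
orientation: [0.088, 0.996, -0.0, 0.0]
force: [1.0, -0.5, 0.8]
finger_gap: 0.0551
grip_force: 0.0
```

Run:
```python
from seg import *
s,e,r=pose();print(s['t'],e,s["finger_gap"])
im=snap("wrist");print(lm("pendant1","wrist"))
print(proj("wrist",[.4673,-.0158,.092]),pend(im,"wrist",.092,(150,0,500,250)))
print(rel([.4673,-.016,.0853]))
```

```text
14.2 [ 0.46470184 -0.01302384  0.16168085] 0.0550915921911709
[(0.76, [0.4675, -0.0188, 0.0862]), (0.74, [0.476, 0.0509, 0.0898])]
[316.59949218 255.38517882] [((312, 248, 19.5), [0.4618, -0.0183, 0.092]), ((417, 248, 20.5), [0.4738, 0.0519, 0.092])]
[-0.0027 -0.0008  0.0764]
```

move_arm(
  targets=[
    [-0.001,-0.003,0.03,0,0,0,0.42],
    [-0.001,-0.003,0.055,0,0,0,0.42],
    [-0.001,-0.003,0.07,0,0,0,0.42],
    [-0.001,-0.003,0.077,0,0,0,0.42],
    [-0.001,-0.003,0.077,0,0,0,0.42],
    [-0.001,-0.003,0.077,0,0,0,0.9],
    [-0.001,-0.003,0.077,0,0,0,0.9],
    [-0.001,-0.003,0.077,0,0,0,0.9],
  ],
)

```text
t: 15.3
ee_pos: [0.4656, -0.0174, 0.0853]
orientation: [0.089, 0.996, 0.0, 0.001]
force: [-0.1, 0.4, 1.1]
finger_gap: 0.031
grip_force: 30.1
```

move_arm(
  targets=[
    [0,0,0,0,0,0,0.9],
    [0,0,0,0,0,0,0.9],
    [0,0,-0.02,0,0,0,0.9],
    [0,0,-0.05,0,0,0,0.9],
    [0,0,-0.08,0,0,0,0.9],
    [0,0,-0.08,0,0,0,0.9],
    [0,0,-0.08,0,0,0,0.9],
    [0,0,-0.08,0,0,0,0.9],
  ],
)

```text
t: 16.3
ee_pos: [0.4641, -0.0173, 0.1626]
orientation: [0.089, 0.996, 0.0, -0.002]
force: [0.3, 0.3, -0.0]
finger_gap: 0.0308
grip_force: 30.0
```

Run:
```python
from h import *
s,e,r=pose();print(s['t'],e,s["finger_gap"],s["grip_force"])
print(rel([.463,-.236,.045]))
```

```text
16.3 [ 0.46405353 -0.01733189  0.16260162] 0.030808822778774145 29.999915063381195
[-0.0382 -0.2154  0.1175]
```

move_arm(
  targets=[
    [-0.009,-0.05,0,0,0,0,0.9],
    [-0.018,-0.1,0,0,0,0,0.9],
    [-0.027,-0.15,0.01,0,0,0,0.9],
    [-0.034,-0.195,0.05,0,0,0,0.9],
    [-0.037,-0.214,0.09,0,0,0,0.9],
    [-0.037,-0.214,0.115,0,0,0,0.9],
    [-0.037,-0.214,0.115,0,0,0,0.9],
    [-0.037,-0.214,0.115,0,0,0,0.9],
  ],
)

```text
t: 17.3
ee_pos: [0.4639, -0.2347, 0.0501]
orientation: [0.089, 0.996, -0.0, 0.0]
force: [0.1, 0.1, -0.9]
finger_gap: 0.0308
grip_force: 30.0
```

Run:
```python
from h import *
s,e,r=pose();print(s['t'],e,s["finger_gap"],s["grip_force"])
snap("scene");print(lm("pendant1","scene"))
print(rel([.463,-.236,.0105]))
```

```text
17.3 [ 0.46388956 -0.23466142  0.05010723] 0.030789566706775663 29.99982476234436
[(0.63, [0.4663, -0.2414, 0.0518]), (0.56, [0.4765, 0.0541, 0.0841]), (0.56, [0.4566, -0.3374, 0.0093])]
[ 0.0015 -0.0012  0.0407]
```

move_arm(
  targets=[
    [0,-0.001,0.02,0,0,0,0.9],
    [0,-0.001,0.033,0,0,0,0.9],
    [0,-0.001,0.038,0,0,0,0.9],
    [0,-0.001,0.039,0,0,0,0.9],
    [0,-0.001,0.039,0,0,0,0.45],
    [0,-0.001,0.039,0,0,0,0.45],
    [0,-0.001,0.039,0,0,0,0.45],
    [0,-0.001,-0.02,0,0,0,0.45],
  ],
)

```text
t: 18.4
ee_pos: [0.4596, -0.2333, 0.0653]
orientation: [0.089, 0.996, 0.003, -0.005]
force: [0.6, 0.1, -0.3]
finger_gap: 0.0519
grip_force: 0.0
```

Run:
```python
from h import *
s,e,r=pose();print(s['t'],e,s["finger_gap"],s["grip_force"],s["force"])
snap("scene");print(lm("pendant1","scene"))
print(rel([.4765,.0525,.165]))
```

```text
18.4 [ 0.45962734 -0.23331681  0.06528572] 0.0519484595123299 0.0 [ 0.6170345   0.10816547 -0.28315875]
[(0.76, [0.454, -0.3357, 0.0111]), (0.69, [0.4677, -0.2385, 0.01]), (0.46, [0.4771, 0.052, 0.0871]), (0.4, [0.6832, -0.3555, 0.0002]), (0.28, [0.492, -0.2891, 0.0052])]
[ 0.0419  0.2873 -0.0905]
```

move_arm(
  targets=[
    [0.004,0.02,-0.05,0,0,0,0.42],
    [0.01,0.06,-0.085,0,0,0,0.42],
    [0.016,0.115,-0.095,0,0,0,0.42],
    [0.024,0.17,-0.095,0,0,0,0.42],
    [0.031,0.225,-0.095,0,0,0,0.42],
    [0.037,0.27,-0.095,0,0,0,0.42],
    [0.04,0.287,-0.095,0,0,0,0.42],
    [0.04,0.287,-0.095,0,0,0,0.42],
  ],
)

```text
t: 19.5
ee_pos: [0.475, 0.0542, 0.1646]
orientation: [0.088, 0.996, -0.0, 0.0]
force: [0.3, -1.3, 0.2]
finger_gap: 0.0551
grip_force: 0.0
```

Run:
```python
from seg import *
s,e,r=pose();print(s['t'],e,s["finger_gap"])
im=snap("wrist");print(lm("pendant1","wrist"))
print(pend(im,"wrist",.092,(150,0,500,250)))
print(rel([.4765,.0525,.0853]))
```

```text
19.5 [0.47504188 0.05418786 0.1645567 ] 0.05508392557312084
[(0.8, [0.4633, -0.2431, 0.0093]), (0.73, [0.4754, 0.0514, 0.0903])]
[((316, 248, 21.6), [0.4728, 0.0519, 0.092]), ((482, 218, 35.6), [0.472, 0.1658, 0.092])]
[-0.0014 -0.0001  0.0792]
```

move_arm(
  targets=[
    [0,-0.001,0.03,0,0,0,0.42],
    [0,-0.001,0.055,0,0,0,0.42],
    [0,-0.001,0.072,0,0,0,0.42],
    [0,-0.001,0.08,0,0,0,0.42],
    [0,-0.001,0.08,0,0,0,0.42],
    [0,-0.001,0.08,0,0,0,0.9],
    [0,-0.001,0.08,0,0,0,0.9],
    [0,-0.001,0.08,0,0,0,0.9],
  ],
)

```text
t: 20.6
ee_pos: [0.4753, 0.0529, 0.0853]
orientation: [0.089, 0.996, -0.0, 0.001]
force: [0.5, -0.0, 1.5]
finger_gap: 0.0308
grip_force: 30.1
```

move_arm(
  targets=[
    [0,0,0,0,0,0,0.9],
    [0,0,0,0,0,0,0.9],
    [0,0,-0.02,0,0,0,0.9],
    [0,0,-0.05,0,0,0,0.9],
    [0,0,-0.08,0,0,0,0.9],
    [0,0,-0.08,0,0,0,0.9],
    [0,0,-0.08,0,0,0,0.9],
    [0,0,-0.08,0,0,0,0.9],
  ],
)

```text
t: 21.6
ee_pos: [0.4737, 0.0529, 0.1625]
orientation: [0.089, 0.996, -0.0, -0.002]
force: [-0.6, 0.6, -0.7]
finger_gap: 0.0308
grip_force: 30.0
```

Run:
```python
from h import *
s,e,r=pose();print(s['t'],e,s["finger_gap"],s["grip_force"])
print(rel([.529,-.288,.045]))
```

```text
21.6 [0.47368948 0.05291217 0.16253896] 0.030831937649179297 29.99979168176651
[-0.1155 -0.3256  0.1173]
```

move_arm(
  targets=[
    [-0.019,-0.053,0,0,0,0,0.9],
    [-0.037,-0.106,0,0,0,0,0.9],
    [-0.056,-0.16,0,0,0,0,0.9],
    [-0.075,-0.214,0,0,0,0,0.9],
    [-0.094,-0.267,0.02,0,0,0,0.9],
    [-0.11,-0.31,0.06,0,0,0,0.9],
    [-0.114,-0.325,0.1,0,0,0,0.9],
    [-0.114,-0.325,0.115,0,0,0,0.9],
  ],
)

```text
t: 22.6
ee_pos: [0.5266, -0.2866, 0.0451]
orientation: [0.09, 0.996, 0.002, -0.003]
force: [-0.6, -0.3, -1.1]
finger_gap: 0.0306
grip_force: 30.0
```

Run:
```python
from h import *
s,e,r=pose();print(s['t'],e,s["finger_gap"],s["grip_force"])
snap("scene");print(lm("pendant1","scene"))
print(rel([.529,-.288,.0105]))
```

```text
22.6 [ 0.52663381 -0.28658826  0.04510577] 0.03059326866165503 29.999914169311523
[(0.67, [0.4563, -0.3368, 0.0111]), (0.57, [0.4678, -0.2408, 0.0091]), (0.48, [0.5277, -0.2856, 0.0464]), (0.35, [0.6805, -0.0918, 0.0341])]
[-0.0022 -0.0022  0.0361]
```

move_arm(
  targets=[
    [0,-0.001,0.02,0,0,0,0.9],
    [0,-0.001,0.032,0,0,0,0.9],
    [0,-0.001,0.036,0,0,0,0.9],
    [0,-0.001,0.037,0,0,0,0.9],
    [0,-0.001,0.037,0,0,0,0.45],
    [0,-0.001,0.037,0,0,0,0.45],
    [0,-0.001,0.037,0,0,0,0.45],
    [0,-0.001,-0.02,0,0,0,0.45],
  ],
)

```text
t: 23.7
ee_pos: [0.5254, -0.2858, 0.0648]
orientation: [0.089, 0.996, 0.003, -0.005]
force: [-0.4, 0.1, 0.2]
finger_gap: 0.0521
grip_force: 0.0
```

Run:
```python
from h import *
s,e,r=pose();print(s['t'],e,s["finger_gap"],s["force"])
snap("scene","scene2.png");print(lm("pendant1","scene"),lm("bar1","scene"))
print(rel([.44,.19,.26]))
```

```text
23.7 [ 0.52536383 -0.28579657  0.06481742] 0.05210459666631657 [-0.41146768  0.07349159  0.22775825]
[(0.82, [0.4553, -0.3361, 0.014]), (0.79, [0.5335, -0.2883, 0.0057]), (0.71, [0.4648, -0.238, 0.0118])] [(0.6, [0.5075, 0.2305, 0.0071]), (0.57, [0.4373, 0.2596, 0.01]), (0.5, [0.4443, 0.2139, 0.0104]), (0.5, [0.4922, 0.2794, 0.0089]), (0.41, [0.4319, 0.3121, 0.0083])]
[ 0.1743  0.4554 -0.1887]
```

move_arm(
  targets=[
    [0.005,0.01,-0.05,0,0,0,0.5],
    [0.02,0.05,-0.09,0,0,0,0.5],
    [0.04,0.1,-0.11,0,0,0,0.5],
    [0.06,0.155,-0.13,0,0,0,0.5],
    [0.08,0.21,-0.15,0,0,0,0.5],
    [0.1,0.265,-0.165,0,0,0,0.5],
    [0.12,0.32,-0.18,0,0,0,0.5],
    [0.135,0.37,-0.2,0,0,0,0.5],
  ],
)

```text
t: 24.85
ee_pos: [0.4607, 0.1017, 0.2688]
orientation: [0.089, 0.996, -0.0, -0.001]
force: [0.9, 0.2, -0.2]
finger_gap: 0.0476
grip_force: 0.0
```

move_arm(
  targets=[
    [0.015,0.05,-0.015,0,0,0,0.5],
    [0.03,0.1,-0.015,0,0,0,0.5],
    [0.03,0.115,-0.015,0,0,0,0.5],
    [0.03,0.115,-0.015,0,0,0,0.5],
    [0.03,0.115,-0.015,0,0,0,0.5],
    [0.03,0.115,-0.015,0,0,0,0.5],
    [0.03,0.115,-0.015,0,0,0,0.5],
    [0.03,0.115,-0.015,0,0,0,0.5],
  ],
)

```text
t: 25.85
ee_pos: [0.4531, 0.2179, 0.2847]
orientation: [0.09, 0.996, 0.0, 0.0]
force: [0.4, -0.4, -0.7]
finger_gap: 0.0472
grip_force: 0.0
```

Run:
```python
from seg import *
s,e,r=pose();print(s['t'],e,s["finger_gap"])
snap("wrist","w1.png");print(lm("bar1","wrist"),lm("bar_tray_floor","wrist"))
```

```text
25.85 [0.45312788 0.21794635 0.28473316] 0.04719094016357169
[(0.86, [0.4478, 0.2141, 0.0102]), (0.81, [0.4437, 0.264, 0.004]), (0.77, [0.4884, 0.2774, 0.0073]), (0.67, [0.505, 0.2296, 0.0092]), (0.65, [0.4314, 0.3097, 0.0122])] [(0.66, [0.463, 0.2681, -0.0016])]
```

View pics/w1.png

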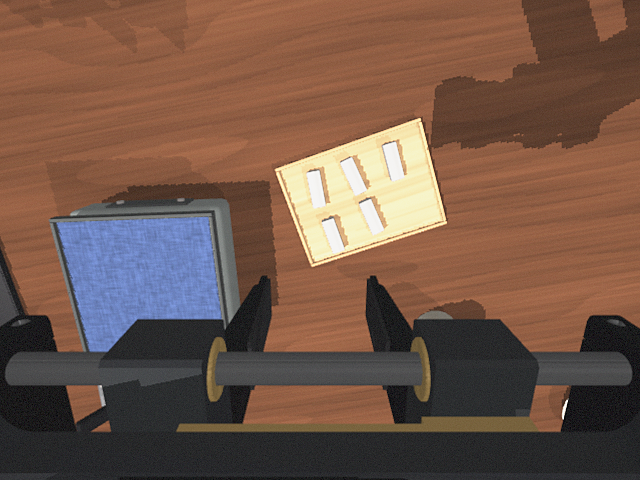

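Wrist view: the pan is empty. The five bars lie apart at (316,188), (353,175), (393,160), (334,234) and (371,214).

```bash
cat >> seg.py <<'E'
def bars(im,z,roi,cam="wrist",amin=200,amax=1500,sat=25):
    u0,v0,u1,v1=roi;h=cv2.cvtColor(im,cv2.COLOR_BGR2HSV)
    m=cv2.inRange(h,np.array((0,0,150)),np.array((180,sat,255)));k=np.zeros_like(m);k[v0:v1,u0:u1]=m[v0:v1,u0:u1]
    o=[]
    for c in cv2.findContours(k,cv2.RETR_EXTERNAL,cv2.CHAIN_APPROX_NONE)[0]:
        if amin<cv2.contourArea(c)<amax:
            w=np.array([pix(cam,u,v,z)[:2] for u,v in c[:,0]])
            (cx,cy),(a,b),an=cv2.minAreaRect((w*1e4).astype(np.float32))
            bp=cv2.boxPoints(((cx,cy),(a,b),an));e1,e2=bp[1]-bp[0],bp[2]-bp[1]
            l=e1 if np.linalg.norm(e1)>np.linalg.norm(e2) else e2
            an=np.degrees(np.arctan2(l[1],l[0]));an=(an+90)%180-90
            o.append((np.round([cx/1e4,cy/1e4],4).tolist(),round(max(a,b)/10,1),round(min(a,b)/10,1),"x-ang",round(float(an),1)))
    return o
E
python3 - <<'E'
from seg import *
for b in bars(cv2.imread("pics/w1.png"),.014,(280,125,440,262)):print(b)
s,e,r=pose();m=r.as_matrix();print("tool -x angle",np.degrees(np.arctan2(-m[1,0],-m[0,0])))
E
```

```text
([0.5063, 0.2281], 43.7, 15.9, 'x-ang', 8.9)
([0.4909, 0.278], 44.2, 15.4, 'x-ang', 14.8)
([0.4454, 0.2177], 43.8, 15.5, 'x-ang', 0.5)
([0.4383, 0.2636], 43.6, 15.4, 'x-ang', 16.0)
([0.4295, 0.3117], 43.6, 16.4, 'x-ang', 7.4)
tool -x angle -10.259505247085842
```

move_arm(
  targets=[
    [-0.02,0.01,0.04,0,0,-0.15,0.66],
    [-0.04,0.019,0.08,0,0,-0.3,0.66],
    [-0.05,0.019,0.12,0,0,-0.335,0.66],
    [-0.05,0.019,0.16,0,0,-0.335,0.66],
    [-0.05,0.019,0.195,0,0,-0.335,0.66],
    [-0.05,0.019,0.205,0,0,-0.335,0.66],
    [-0.05,0.019,0.205,0,0,-0.335,0.66],
    [-0.05,0.019,0.205,0,0,-0.335,0.66],
  ],
)

```text
t: 27.0
ee_pos: [0.5069, 0.2288, 0.0817]
orientation: [-0.078, 0.997, 0.0, 0.002]
force: [-1.4, -0.2, 0.4]
finger_gap: 0.0322
grip_force: 0.0
```

```bash
cat > bar.py <<'E'
from seg import *
import sys
def near(t,fn=None):
    "re-measure the bar near t=(x,y), print shift in tool axes to grasp it"
    s,e,r=pose();m=r.as_matrix();a=np.degrees(np.arctan2(-m[1,0],-m[0,0]))
    print(s['t'],e.round(4),s["finger_gap"],"toolang",a.round(1))
    im=snap("wrist",fn)
    bs=bars(im,.016,(100,20,540,330),amin=400,amax=9000)
    for b in bs:
        if np.linalg.norm(np.array(b[0])-t)<.06: print(b,rel([*b[0],.008]),"wz",np.radians(a-b[4]).round(3))
    print(lm("bar1","wrist"))
E
python3 -c "
from bar import *
near([.506,.228],'w2.png')"
```

```text
27.0 [0.5069 0.2288 0.0817] 0.03215806882918599 toolang 9.0
([0.5056, 0.227], 42.7, 15.1, 'x-ang', 9.3) [ 0.0019 -0.0015  0.0738] wz -0.006
([0.4909, 0.2775], 42.1, 14.3, 'x-ang', 14.8) [0.0085 0.0506 0.0738] wz -0.102
[(0.88, [0.4474, 0.2142, 0.0083]), (0.85, [0.4295, 0.3087, 0.0105]), (0.85, [0.5068, 0.226, 0.0099]), (0.8, [0.4425, 0.263, 0.008]), (0.73, [0.4883, 0.2761, 0.0041])]
```

View pics/w2.png

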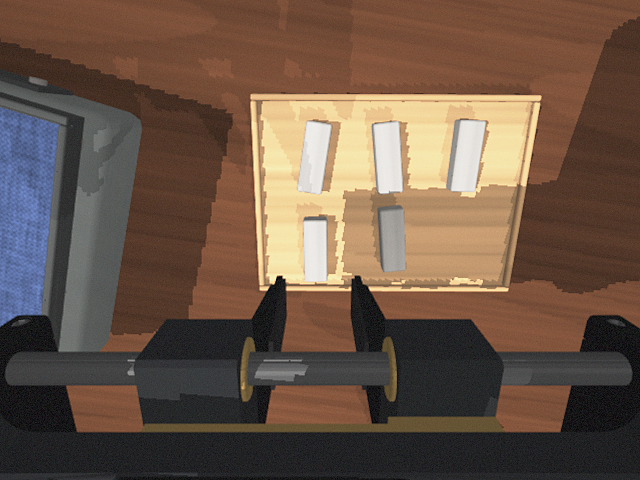

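The wrist view shows the target bar at (316,250), centred between the fingers and aligned with them.

move_arm(
  targets=[
    [0.001,-0.001,0.03,0,0,0,0.66],
    [0.001,-0.001,0.055,0,0,0,0.66],
    [0.001,-0.001,0.07,0,0,0,0.66],
    [0.001,-0.001,0.073,0,0,0,0.66],
    [0.001,-0.001,0.073,0,0,0,0.95],
    [0.001,-0.001,0.073,0,0,0,0.95],
    [0.001,-0.001,0.073,0,0,0,0.95],
    [0.001,-0.001,0.073,0,0,0,0.95],
  ],
)

```text
t: 28.1
ee_pos: [0.5056, 0.2274, 0.0078]
orientation: [-0.078, 0.997, 0.0, 0.001]
force: [-0.9, -1.0, 5.2]
finger_gap: 0.0154
grip_force: 30.0
```

move_arm(
  targets=[
    [0,0,-0.02,0,0,0,0.95],
    [0,0,-0.06,0,0,0,0.95],
    [0,0,-0.11,0,0,0,0.95],
    [0,0,-0.15,0,0,0,0.95],
    [0,-0.04,-0.15,0,0,0.1,0.95],
    [0,-0.09,-0.15,0,0,0.2,0.95],
    [0,-0.14,-0.15,0,0,0.3,0.95],
    [0,-0.17,-0.15,0,0,0.3,0.95],
  ],
)

```text
t: 29.1
ee_pos: [0.5312, 0.0572, 0.1577]
orientation: [0.073, 0.997, -0.0, 0.0]
force: [-1.0, 0.1, -1.2]
finger_gap: 0.0155
grip_force: 30.0
```

Run:
```python
from h import *
s,e,r=pose();print(s['t'],e,s["finger_gap"],s["grip_force"],s['force'],r.as_matrix()[:2,1])
print(rel([.5486,.0438,.11]))
```

```text
29.1 [0.53116243 0.0572088  0.15771467] 0.015461533141117504 30.000819861888885 [-0.9585299   0.12680411 -1.23254039] [0.14528157 0.98939035]
[-0.0192 -0.0107  0.0477]
```

move_arm(
  targets=[
    [-0.019,-0.011,0.02,0,0,0,0.95],
    [-0.019,-0.011,0.05,0,0,0,0.95],
    [-0.019,-0.011,0.068,0,0,0,0.95],
    [-0.019,-0.011,0.073,0,0,0,0.95],
    [-0.019,-0.011,0.073,0,0,0,0.95],
    [-0.019,-0.011,0.073,0,0,0,0.66],
    [-0.019,-0.011,0.073,0,0,0,0.66],
    [-0.019,-0.011,0.05,0,0,0,0.66],
  ],
)

```text
t: 30.1
ee_pos: [0.5468, 0.0457, 0.1051]
orientation: [0.072, 0.997, -0.0, -0.002]
force: [-0.2, -0.0, -0.7]
finger_gap: 0.032
grip_force: 0.0
```

Run:
```python
from seg import *
s,e,r=pose();print(s['t'],e,s["finger_gap"],s["grip_force"],s['force'])
im=snap("scene");print(lm("bar1","scene"))
print(rel([.49,.278,.09]),rel([.49,.278,.17]))
```

```text
30.1 [0.54683395 0.04565464 0.10509551] 0.03198698800569321 0.0 [-0.16645094 -0.01029286 -0.73281731]
[(0.67, [0.4932, 0.2768, 0.01]), (0.56, [0.4351, 0.2603, 0.0062]), (0.55, [0.5491, 0.0492, 0.0857]), (0.51, [0.43, 0.314, 0.0066]), (0.3, [0.4914, -0.2908, 0.0007])]
[0.0932 0.2213 0.0192] [ 0.0928  0.2214 -0.0608]
```

move_arm(
  targets=[
    [0.002,0.005,-0.05,0,0,0,0.66],
    [0.02,0.045,-0.065,0,0,-0.1,0.66],
    [0.04,0.095,-0.065,0,0,-0.2,0.66],
    [0.06,0.145,-0.065,0,0,-0.3,0.66],
    [0.082,0.195,-0.05,0,0,-0.4,0.66],
    [0.092,0.222,-0.01,0,0,-0.4,0.66],
    [0.092,0.222,0.025,0,0,-0.4,0.66],
    [0.092,0.222,0.025,0,0,-0.4,0.66],
  ],
)

```text
t: 31.2
ee_pos: [0.4863, 0.2776, 0.0778]
orientation: [-0.128, 0.992, -0.001, -0.004]
force: [-0.0, -0.8, -0.0]
finger_gap: 0.0324
grip_force: 0.0
```

```bash
python3 -c "
from bar import *
near([.491,.278])"
```

```text
31.2 [0.4863 0.2776 0.0778] 0.032401224089374174 toolang 14.7
([0.4937, 0.2778], 43.1, 15.3, 'x-ang', 15.0) [-0.0056 -0.0016  0.0723] wz -0.005
([0.4404, 0.2634], 43.3, 15.6, 'x-ang', 15.0) [ 0.0497 -0.002   0.0724] wz -0.005
[(0.92, [0.4935, 0.2788, 0.0118]), (0.78, [0.4438, 0.2654, 0.0085]), (0.68, [0.4513, 0.2157, 0.0158]), (0.67, [0.437, 0.3127, 0.0147])]
```

move_arm(
  targets=[
    [-0.003,-0.001,0.03,0,0,0,0.66],
    [-0.003,-0.001,0.055,0,0,0,0.66],
    [-0.003,-0.001,0.068,0,0,0,0.66],
    [-0.003,-0.001,0.072,0,0,0,0.66],
    [-0.003,-0.001,0.072,0,0,0,0.95],
    [-0.003,-0.001,0.072,0,0,0,0.95],
    [-0.003,-0.001,0.072,0,0,0,0.95],
    [-0.003,-0.001,0.072,0,0,0,0.95],
  ],
)

```text
t: 32.3
ee_pos: [0.4932, 0.2786, 0.0108]
orientation: [-0.128, 0.992, 0.0, 0.001]
force: [0.1, -0.6, 5.2]
finger_gap: 0.0153
grip_force: 30.0
```

move_arm(
  targets=[
    [0,0,-0.02,0,0,0,0.95],
    [0,0,-0.06,0,0,0,0.95],
    [0,0,-0.11,0,0,0,0.95],
    [0,-0.02,-0.15,0,0,0.1,0.95],
    [0,-0.07,-0.15,0,0,0.2,0.95],
    [0,-0.12,-0.15,0,0,0.3,0.95],
    [0,-0.18,-0.15,0,0,0.4,0.95],
    [0,-0.23,-0.15,0,0,0.4,0.95],
  ],
)

```text
t: 33.3
ee_pos: [0.5507, 0.0539, 0.1607]
orientation: [0.072, 0.997, 0.0, 0.0]
force: [0.9, 0.2, 0.0]
finger_gap: 0.0152
grip_force: 30.0
```

Run:
```python
from h import *
s,e,r=pose();print(s['t'],e,s["finger_gap"],s["grip_force"],s['force'],r.as_matrix()[:2,1])
print(rel([.5388,-.0256,.11]))
```

```text
33.3 [0.55071084 0.05393787 0.16070177] 0.015232882009260656 30.001511871814728 [0.89475332 0.1955181  0.00555662] [0.14417411 0.9895523 ]
[ 0.0004 -0.0804  0.0507]
```

move_arm(
  targets=[
    [0,-0.045,0,0,0,0,0.95],
    [0,-0.08,0.015,0,0,0,0.95],
    [0,-0.08,0.05,0,0,0,0.95],
    [0,-0.08,0.068,0,0,0,0.95],
    [0,-0.08,0.073,0,0,0,0.95],
    [0,-0.08,0.073,0,0,0,0.66],
    [0,-0.08,0.073,0,0,0,0.66],
    [0,-0.08,0.05,0,0,0,0.66],
  ],
)

```text
t: 34.3
ee_pos: [0.538, -0.0229, 0.1085]
orientation: [0.072, 0.997, 0.0, -0.002]
force: [-0.3, 0.1, -0.0]
finger_gap: 0.0315
grip_force: 0.0
```

Run:
```python
from seg import *
s,e,r=pose();print(s['t'],e,s["finger_gap"],s["grip_force"],s['force'])
im=snap("scene");print(lm("bar1","scene"))
print(rel([.447,.2165,.17]))
```

```text
34.3 [ 0.53795583 -0.02287566  0.10852934] 0.03151948563184875 0.0 [-0.29306596  0.13714662 -0.03953435]
[(0.67, [0.552, 0.05, 0.0844]), (0.55, [0.4315, 0.3125, 0.0083]), (0.46, [0.4325, 0.2619, 0.0069]), (0.45, [0.4444, 0.2133, 0.0115]), (0.42, [0.5341, -0.0202, 0.0863])]
[ 0.1273  0.224  -0.0579]
```

move_arm(
  targets=[
    [0.005,0.01,-0.05,0,0,0,0.66],
    [0.03,0.05,-0.065,0,0,-0.05,0.66],
    [0.055,0.1,-0.065,0,0,-0.1,0.66],
    [0.085,0.15,-0.065,0,0,-0.15,0.66],
    [0.115,0.2,-0.06,0,0,-0.15,0.66],
    [0.126,0.223,-0.01,0,0,-0.15,0.66],
    [0.126,0.223,0.028,0,0,-0.15,0.66],
    [0.126,0.223,0.028,0,0,-0.15,0.66],
  ],
)

```text
t: 35.4
ee_pos: [0.4434, 0.2148, 0.0781]
orientation: [-0.004, 1.0, -0.001, -0.003]
force: [-0.3, 0.5, 0.5]
finger_gap: 0.0324
grip_force: 0.0
```

```bash
python3 -c "
from bar import *
near([.446,.217])"
```

```text
35.4 [0.4434 0.2148 0.0781] 0.032429950760992345 toolang 0.4
([0.4482, 0.2178], 43.6, 15.0, 'x-ang', -0.0) [-0.003   0.0027  0.0726] wz 0.007
([0.4417, 0.2639], 43.0, 15.7, 'x-ang', 15.0) [0.0032 0.0488 0.0726] wz -0.254
[(0.8, [0.437, 0.3087, 0.0136]), (0.6, [0.4502, 0.2197, 0.0138])]
```

move_arm(
  targets=[
    [-0.001,0.002,0.03,0,0,0,0.66],
    [-0.001,0.002,0.055,0,0,0,0.66],
    [-0.001,0.002,0.068,0,0,0,0.66],
    [-0.001,0.002,0.072,0,0,0,0.66],
    [-0.001,0.002,0.072,0,0,0,0.95],
    [-0.001,0.002,0.072,0,0,0,0.95],
    [-0.001,0.002,0.072,0,0,0,0.95],
    [-0.001,0.002,0.072,0,0,0,0.95],
  ],
)

```text
t: 36.5
ee_pos: [0.4483, 0.2176, 0.0107]
orientation: [-0.003, 1.0, 0.0, 0.001]
force: [-0.0, -1.3, 4.6]
finger_gap: 0.0154
grip_force: 30.0
```

move_arm(
  targets=[
    [0,0,-0.02,0,0,0,0.95],
    [0,0,-0.06,0,0,0,0.95],
    [0,0,-0.11,0,0,0,0.95],
    [0,0,-0.15,0,0,0.05,0.95],
    [-0.01,-0.05,-0.15,0,0,0.1,0.95],
    [-0.02,-0.1,-0.15,0,0,0.15,0.95],
    [-0.03,-0.155,-0.15,0,0,0.15,0.95],
    [-0.03,-0.165,-0.15,0,0,0.15,0.95],
  ],
)

```text
t: 37.5
ee_pos: [0.4784, 0.0502, 0.1593]
orientation: [0.074, 0.997, -0.0, -0.0]
force: [0.5, 0.2, -0.2]
finger_gap: 0.0153
grip_force: 30.0
```

Run:
```python
from h import *
s,e,r=pose();print(s['t'],e,s["finger_gap"],s["grip_force"],s['force'],r.as_matrix()[:2,1])
print(rel([.4792,.0536,.0875]))
```

```text
37.5 [0.47836561 0.05017755 0.1592627 ] 0.015319766051942733 29.999814927577972 [ 0.50532229  0.22870086 -0.19173231] [0.14727142 0.98909609]
[-0.0004  0.0035  0.0718]
```

move_arm(
  targets=[
    [0,0.002,0.02,0,0,0,0.95],
    [0,0.002,0.05,0,0,0,0.95],
    [0,0.002,0.068,0,0,0,0.95],
    [0,0.002,0.072,0,0,0,0.95],
    [0,0.002,0.072,0,0,0,0.95],
    [0,0.002,0.072,0,0,0,0.66],
    [0,0.002,0.072,0,0,0,0.66],
    [0,0.002,0.05,0,0,0,0.66],
  ],
)

```text
t: 38.5
ee_pos: [0.4774, 0.0545, 0.1086]
orientation: [0.072, 0.997, -0.0, -0.002]
force: [0.4, -0.4, -0.1]
finger_gap: 0.0318
grip_force: 0.0
```

Run:
```python
from seg import *
s,e,r=pose();print(s['t'],e,s["finger_gap"],s["grip_force"],s['force'])
im=snap("scene");print(lm("bar1","scene"))
print(rel([.441,.264,.17]))
```

```text
38.5 [0.47743457 0.05447865 0.1085584 ] 0.03182001422465143 0.0 [ 0.37645915 -0.37571179 -0.07812356]
[(0.64, [0.5489, 0.05, 0.086]), (0.61, [0.4756, 0.053, 0.0857]), (0.56, [0.4339, 0.3098, 0.0074]), (0.53, [0.4337, 0.2603, 0.011]), (0.5, [0.536, -0.0249, 0.0858]), (0.35, [0.618, -0.344, 0.0002])]
[ 0.0691  0.2017 -0.0578]
```

move_arm(
  targets=[
    [0.002,0.005,-0.05,0,0,0,0.66],
    [0.015,0.045,-0.065,0,0,-0.1,0.66],
    [0.032,0.095,-0.065,0,0,-0.2,0.66],
    [0.05,0.145,-0.065,0,0,-0.3,0.66],
    [0.065,0.19,-0.05,0,0,-0.405,0.66],
    [0.068,0.202,-0.01,0,0,-0.405,0.66],
    [0.068,0.202,0.028,0,0,-0.405,0.66],
    [0.068,0.202,0.028,0,0,-0.405,0.66],
  ],
)

```text
t: 39.6
ee_pos: [0.4375, 0.2631, 0.0779]
orientation: [-0.13, 0.991, -0.001, -0.004]
force: [0.0, 0.2, -1.0]
finger_gap: 0.0323
grip_force: 0.0
```

```bash
python3 -c "
from bar import *
near([.441,.264])"
```

```text
39.6 [0.4375 0.2631 0.0779] 0.03229001864092562 toolang 15.0
([0.4326, 0.3129], 43.1, 14.7, 'x-ang', 7.4) [-0.0064  0.0493  0.0724] wz 0.132
([0.4408, 0.2637], 43.5, 15.4, 'x-ang', 15.4) [-0.0016 -0.0003  0.0724] wz -0.007
[(0.8, [0.4379, 0.3111, 0.017]), (0.7, [0.4453, 0.265, 0.0121])]
```

move_arm(
  targets=[
    [0.001,0,0.03,0,0,0,0.66],
    [0.001,0,0.055,0,0,0,0.66],
    [0.001,0,0.068,0,0,0,0.66],
    [0.001,0,0.072,0,0,0,0.66],
    [0.001,0,0.072,0,0,0,0.95],
    [0.001,0,0.072,0,0,0,0.95],
    [0.001,0,0.072,0,0,0,0.95],
    [0.001,0,0.072,0,0,0,0.95],
  ],
)

```text
t: 40.7
ee_pos: [0.4402, 0.2642, 0.0108]
orientation: [-0.13, 0.991, 0.0, 0.001]
force: [-0.7, -1.1, 5.1]
finger_gap: 0.0152
grip_force: 30.0
```

move_arm(
  targets=[
    [0,0,-0.02,0,0,0,0.95],
    [0,0,-0.06,0,0,0,0.95],
    [0,0,-0.11,0,0,0,0.95],
    [0,-0.02,-0.15,0,0,0.1,0.95],
    [0,-0.07,-0.15,0,0,0.2,0.95],
    [0,-0.12,-0.15,0,0,0.3,0.95],
    [0,-0.18,-0.15,0,0,0.4,0.95],
    [0,-0.23,-0.15,0,0,0.4,0.95],
  ],
)

```text
t: 41.7
ee_pos: [0.4986, 0.0399, 0.1593]
orientation: [0.07, 0.998, 0.0, -0.0]
force: [0.2, -0.2, -1.5]
finger_gap: 0.0155
grip_force: 30.0
```

Run:
```python
from h import *
s,e,r=pose();print(s['t'],e,s["finger_gap"],s["grip_force"],s['force'],r.as_matrix()[:2,1])
print(rel([.4694,-.0158,.0875]))
```

```text
41.7 [0.4986142  0.03990728 0.15926263] 0.015519749849412094 30.00150293111801 [ 0.20400353 -0.15221277 -1.51151566] [0.13933262 0.99024563]
[ 0.0211 -0.0592  0.0718]
```

move_arm(
  targets=[
    [0.011,-0.03,0,0,0,0,0.95],
    [0.021,-0.058,0.01,0,0,0,0.95],
    [0.021,-0.058,0.05,0,0,0,0.95],
    [0.021,-0.058,0.067,0,0,0,0.95],
    [0.021,-0.058,0.072,0,0,0,0.95],
    [0.021,-0.058,0.072,0,0,0,0.66],
    [0.021,-0.058,0.072,0,0,0,0.66],
    [0.021,-0.058,0.05,0,0,0,0.66],
  ],
)

```text
t: 42.7
ee_pos: [0.4692, -0.0125, 0.1091]
orientation: [0.069, 0.998, 0.0, -0.001]
force: [0.8, 0.7, -0.7]
finger_gap: 0.0318
grip_force: 0.0
```

move_arm(
  targets=[
    [0,0,-0.05,0,0,0,0.66],
    [0,0,-0.1,0,0,0,0.66],
    [0,0,-0.15,0,0,0,0.66],
    [0,0,-0.19,0,0,0,0.66],
    [0,0,-0.19,0,0,0,0.66],
    [0,0,-0.19,0,0,0,0.66],
    [0,0,-0.19,0,0,0,0.66],
    [0,0,-0.19,0,0,0,0.66],
  ],
)

```text
t: 43.7
ee_pos: [0.4694, -0.0128, 0.2982]
orientation: [0.069, 0.998, 0.0, -0.001]
force: [-0.7, -0.1, -0.6]
finger_gap: 0.0318
grip_force: 0.0
```

Run:
```python
from seg import *
s,e,r=pose();print(s['t'],e)
snap("wrist","w3.png");print("bars",lm("bar1","wrist"),"\npend",lm("pendant1","wrist"))
snap("scene");print("bars",lm("bar1","scene"),"\npend",lm("pendant1","scene"))
print("pendant tray",lm("pendant_tray_floor","scene"))
print(lm("switch_tip","scene"),lm("switch_pivot","scene"))
```

```text
43.7 [ 0.46943783 -0.01275455  0.29820009]
bars [(0.97, [0.5348, -0.0223, 0.0828]), (0.86, [0.4774, 0.052, 0.0893]), (0.85, [0.5483, 0.046, 0.0838]), (0.83, [0.4681, -0.0124, 0.0834]), (0.6, [0.4322, 0.3112, 0.012])] 
pend [(0.9, [0.4548, -0.2148, 0.0111]), (0.75, [0.4626, -0.3309, 0.015]), (0.61, [0.5273, -0.2858, 0.0134])]
bars [(0.68, [0.5494, 0.0486, 0.0843]), (0.63, [0.4652, -0.0144, 0.0828]), (0.62, [0.4325, 0.3103, 0.0089]), (0.61, [0.4764, 0.0566, 0.0882]), (0.55, [0.5366, -0.0226, 0.0874])] 
pend [(0.74, [0.4582, -0.3384, 0.0139]), (0.62, [0.5322, -0.2866, 0.0088]), (0.56, [0.4523, -0.2223, 0.0127]), (0.29, [0.6844, -0.3562, -0.0001])]
pendant tray [(0.95, [0.4962, -0.291, 0.0036])]
[(0.65, [0.4755, 0.0508, 0.0836]), (0.59, [0.6779, -0.1261, 0.0847]), (0.41, [0.5518, 0.0517, 0.0837]), (0.28, [0.4321, 0.3123, 0.0068])] [(0.79, [0.68, -0.0917, 0.0377])]
```

View pics/w3.png

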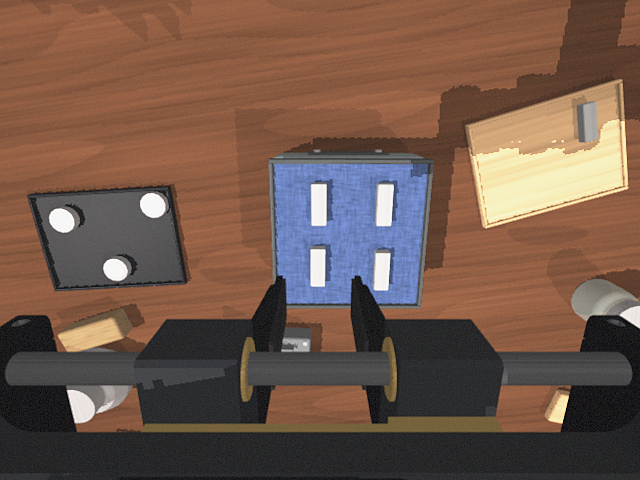

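Wrist view: the four bars lie flat in the pan at (318,204), (384,204), (318,268) and (382,270), and one bar remains in the wooden tray. The pendant at (154,205) has been knocked toward the black tray's corner, so I'll look closer at it.

Run:
```python
from seg import *
im=cv2.imread("pics/w3.png")
for z in(.016,): 
  for p in pend(im,"wrist",z,(30,180,195,295)): print(p)
t=optics.snapshot("top")
a=cv2.resize(im[170:300,20:200],(400*180//180*1,289),interpolation=cv2.INTER_CUBIC)
b=cv2.resize(t[225:305,410:520],(400,291),interpolation=cv2.INTER_CUBIC)
cv2.imwrite("pics/c.png",np.vstack([a,b]))
cv2.imwrite("pics/top5.png",t)
for z in(.016,):
  for p in pend(t,"top",z,(415,230,515,300)): print("top",p)
```

```text
((115, 269, 12.4), [0.5324, -0.2882, 0.016])
((61, 220, 13.3), [0.4593, -0.3354, 0.016])
((152, 206, 13.2), [0.4569, -0.2179, 0.016])
top ((431, 286, 8.2), [0.4557, -0.219, 0.016])
top ((491, 283, 8.3), [0.4588, -0.3372, 0.016])
top ((464, 246, 8.1), [0.5321, -0.2902, 0.016])
```

View pics/c.png

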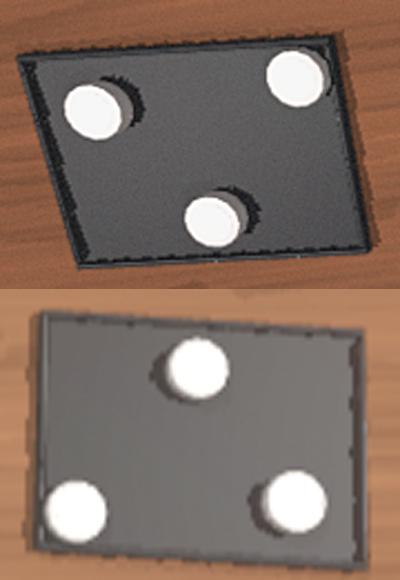

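Both crops show three flat pendants of equal size. The knocked one sits against the tray's inner side wall at local (-0.044, 0.067), which is inside the limits. Next I'll switch on, pushing from the right.

move_arm(
  targets=[
    [-0.045,-0.025,0.01,0,0,0.04,1],
    [-0.09,-0.05,0.02,0,0,0.04,1],
    [-0.135,-0.075,0.03,0,0,0.04,1],
    [-0.18,-0.1,0.05,0,0,0.04,1],
    [-0.219,-0.123,0.08,0,0,0.04,1],
    [-0.219,-0.123,0.13,0,0,0.04,1],
    [-0.219,-0.123,0.16,0,0,0.04,1],
    [-0.219,-0.123,0.16,0,0,0.04,1],
  ],
)

```text
t: 45.2
ee_pos: [0.6677, -0.1644, 0.1355]
orientation: [0.089, 0.996, 0.001, -0.004]
force: [-0.2, -0.1, 0.5]
finger_gap: 0.0004
grip_force: 0.0
```

```bash
python3 -c "
from h import *
s,e,r=pose();print(s['t'],e,s['finger_gap'],r.as_matrix()[:2,1]); print(rel([.6686,-.165,.06]),rel([.683,-.0835,.06]))"
```

```text
45.2 [ 0.66766835 -0.16435757  0.13550253] 0.00044384364685554956 [0.1780321  0.98402413]
[-0.0016 -0.0005  0.0755] [-0.0012  0.0822  0.0756]
```

move_arm(
  targets=[
    [0,0,0.04,0,0,0,1],
    [0,0,0.077,0,0,0,1],
    [0,0,0.077,0,0,0,1],
    [0,0.015,0.077,0,0,0,1],
    [0,0.03,0.077,0,0,0,1],
    [0,0.045,0.077,0,0,0,1],
    [0,0.058,0.077,0,0,0,1],
    [0,0.068,0.077,0,0,0,1],
  ],
)

```text
t: 46.2
ee_pos: [0.6824, -0.0969, 0.0631]
orientation: [0.089, 0.996, -0.0, 0.0]
force: [0.5, -2.2, 1.3]
finger_gap: 0.0003
grip_force: 1.4
```

move_arm(
  targets=[
    [0,0.002,0,0,0,0,1],
    [0,0.004,0,0,0,0,1],
    [0,0.006,0,0,0,0,1],
    [0,0.008,0,0,0,0,1],
    [0,0.01,0,0,0,0,1],
    [0,0.011,0,0,0,0,1],
    [0,0.012,0,0,0,0,1],
    [0,0.012,0,0,0,0,1],
  ],
)

```text
t: 47.2
ee_pos: [0.6836, -0.0859, 0.0623]
orientation: [0.089, 0.996, 0.0, -0.001]
force: [0.2, -2.6, 0.4]
finger_gap: 0.0004
grip_force: 0.8
```

```bash
python3 -c "
from h import *
s,e,r=pose();print(s['t'],e,s['force'])
snap('scene');print(lm('switch_tip','scene'))"
```

```text
47.2 [ 0.68364364 -0.08594785  0.06234076] [ 0.23818847 -2.60396097  0.44887652]
[(0.51, [0.6888, -0.0619, 0.0882])]
```

move_arm(
  targets=[
    [0,0.001,0,0,0,0,1],
    [0,0.002,0,0,0,0,1],
    [0,0.003,0,0,0,0,1],
    [0,0.004,0,0,0,0,1],
    [0,0.005,0,0,0,0,1],
    [0,0.006,0,0,0,0,1],
    [0,0.006,0,0,0,0,1],
    [0,0.006,0,0,0,0,1],
  ],
)

```text
t: 48.3
ee_pos: [0.6846, -0.0836, 0.0627]
orientation: [0.089, 0.996, -0.003, -0.0]
force: [-2.6, -11.4, 1.1]
finger_gap: 0.0
grip_force: 4.9
```

```bash
python3 -c "
from h import *
s,e,r=pose();print(s['t'],e,s['force'])"
```

```text
48.3 [ 0.68459754 -0.08359589  0.0627449 ] [ -2.64916317 -11.41805743   1.11957756]
```

The push force rose to 11 N, so the lever is at the stop. I'll retract and check.

move_arm(
  targets=[
    [0,-0.012,0,0,0,0,1],
    [0,-0.015,0,0,0,0,1],
    [0,-0.015,-0.05,0,0,0,1],
    [0,-0.015,-0.1,0,0,0,1],
    [0,-0.04,-0.15,0,0,0,1],
    [0,-0.06,-0.17,0,0,0,1],
    [0,-0.06,-0.17,0,0,0,1],
    [0,-0.06,-0.17,0,0,0,1],
  ],
)

```text
t: 49.3
ee_pos: [0.6733, -0.1386, 0.2293]
orientation: [0.089, 0.996, 0.001, -0.002]
force: [0.3, -0.0, 0.1]
finger_gap: 0.0009
grip_force: 0.0
```

Run:
```python
from h import *
im=snap('scene','scene9.png');print(lm('switch_tip','scene'),lm('bar1','scene'),lm('pendant1','scene'))
d=np.array([.179,.984,0]);p=np.array([.6815,-.0915,.035])
for a in (1.0,1.1,1.2):
    t=a-.6;print(a,proj("scene",p+.06*(np.sin(t)*d+np.cos(t)*np.array([0,0,1]))).round(1))
a=cv2.resize(im[230:330,310:410],(400,400));b=cv2.resize(im[170:300,240:400],(492,400));cv2.imwrite("pics/f.png",np.hstack([a,b])[:,:800])
```

```text
[(0.78, [0.6919, -0.0589, 0.0829])] [(0.71, [0.5411, -0.0228, 0.0858]), (0.68, [0.4625, -0.0152, 0.0866]), (0.57, [0.548, 0.0514, 0.0849]), (0.47, [0.4794, 0.0529, 0.0883])] [(0.71, [0.531, -0.2858, 0.0074]), (0.53, [0.4543, -0.3357, 0.0105]), (0.47, [0.4511, -0.2205, 0.0106])]
1.0 [364.5 263.2]
1.1 [366.1 263.1]
1.2 [367.5 263.2]
```

View pics/f.png

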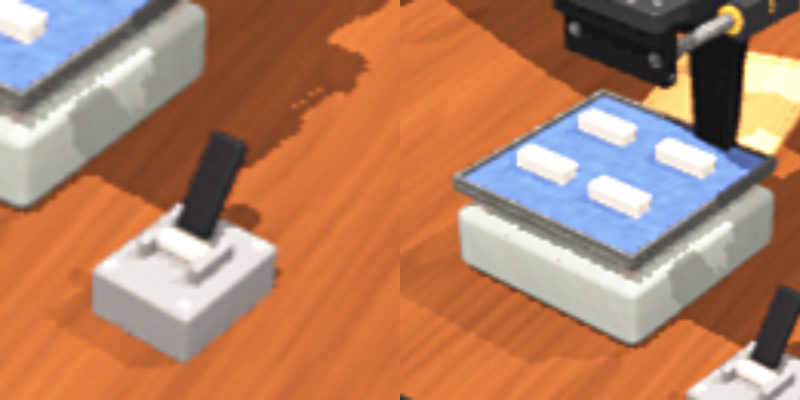

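The lever tip at (367,265) matches the ON stop, and the four bars lie flat in the pan. I'll check the fifth bar, then hand in.

Run:
```python
from h import *
snap('top');b=lm('bar1','top');print(b)
if any(abs(p[0]-.432)<.015 and abs(p[1]-.311)<.015 for _,p in b): print(bot.hand_in())
```

```text
[(0.78, [0.479, 0.0456, 0.0867]), (0.77, [0.5462, 0.0478, 0.0844]), (0.71, [0.4342, 0.3064, 0.0084]), (0.68, [0.4961, -0.2874, 0.0072]), (0.5, [0.5367, -0.0215, 0.0848]), (0.25, [0.4605, -0.3374, 0.0156])]
the job is handed in; nothing more can be done
None
```

I handed the job in with three pendants in the black tray, four bars in the pan, the fifth bar in the wooden tray and the switch at its ON stop; the system returned no verdict. One pendant had been knocked against the black tray's side wall, but it looked flat and within limits, so I left it.

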